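# Torque the water-filter lid nut to the click and turn the water back on

## Task

The click wrench is already sitting on the lid nut of the steel water-filter canister. Turn its handle clockwise (seen from above) until the wrench's joint gives, stop there without forcing the joint on towards its end stop, and let go, leaving the wrench where the nut came tight. Only then turn the water on by swinging the valve's lever fully open, in line with its pipe, and leave the brush, jar and bucket alone.

Things in the scene. Friction and masses are not known exactly. Their poses are not given: they have to be found in the camera images.
- hub (a point): Centre of the wrench's steel ratchet head (38 mm dia, top 11 mm above this point, about 150 mm above the shelf), on the upright axis of the lid nut. Turns with the head: x axis from nut towards handle, z up. The head cannot come off. The nut runs clockwise from above with little friction (about 2 N at the grip point) for 0.3 to 0.7 rad, then seats hard; where is not visible.
- nut (a point): Point on the nut axis on the underside of the ratchet socket, 26 mm below the hub point; turns with the head. Below it is the round stainless filter canister, 124 mm dia at the lid rim (104 mm high), boss 119 mm high, fixed to the shelf.
- pivot (a point): Breakaway pivot of the click wrench, on the head, 40 mm from the nut axis. With the nut seated, about 12 N at the grip point, level and square to the handle, makes it give: the handle turns clockwise relative to the head and the push needed eases steadily to about 7 N once the grip point is 16 mm off the head's x axis. End stop at 21 mm. Let go, a spring sets it straight.
- grip (a point): Centre of the wrench's black handle grip, where to push or pinch it, 180 mm from the nut axis, level with the hub. Round, 27 mm dia, from 71 mm short of this point to 49 mm beyond; x axis along the handle to its free end, z up. Past 5 mm off the head's x axis it has given; past 16 mm counts as forced on. Nothing stands on the shelf within 60 mm below it.
- lever (a joint): Angle of the ball valve's lever: 0 closed (lever square to the pipe, pointing roughly to the robot), 1.571 fully open (in line with the pipe), clockwise from above as it opens; stiff friction of about 2.5 N at the tip point, stays where left, hard stop at each end.
- lever_tip (a point): Point on the black lever of the valve, 85 mm from its turning axis, mid-height and mid-width; the bar is 19 mm wide, 9 mm thick, from 18 mm to 103 mm from the axis, about 109 mm above the shelf. Its own -x axis points from the turning axis to the free end, z up.
- valve_axis (a point): Point on the vertical turning axis of the valve's lever at the height of the lever. The valve is brass, on a 15 mm copper pipe bridge 150 mm long (along this point's y axis, pipe centre 39 mm below this point), fixed to the shelf.
- brush: Green scrubbing brush lying bristles down, 65 x 150 mm, 67 mm high with its grip, long side along its y; origin at the centre of its underside. Bystander.
- jar: Glass jar with a steel lid, 84 mm dia, 130 mm high; origin at the centre of its underside. Bystander.
- bucket: Yellow plastic bucket, 222 mm dia at the rim, 200 mm high; origin at the centre of its underside. Bystander.

How it is judged:
By the outcome, as a careful person would: the job done as asked, in the order asked, and still so for the second after the job is handed in, with the robot touching nothing.
It also fails if it takes over 72 s, if anything falls off the work surface, if the arm or the gripper's body presses on something with over 40 N, if the wrist force passes 120 N, or if a joint passes its speed limit or range.

## Robot

A 7-joint arm with a two-finger parallel gripper is mounted at the origin on the work surface. World frame = base frame: x ahead of the robot, y to its left, z up, the work surface at z = 0. Lengths are in m, angles in rad, forces in N, time in s.
With the tool pointing down it reaches from about 0.425 to 0.95 m from the base axis. Payload 4.7 kg.
Tool frame: the origin (TCP) lies between the finger pads; the fingertips stand ctrl.finger_overhang ahead of it and the grasp point (between the pads) is the TCP (ctrl.finger_overhang is the distance from the TCP to the fingertips, in m); z points along the fingers, y is the line along which they close (so a half turn about z gives the same grasp; the last joint's range is limited). The gripper opens to 85 mm and grips with 20 to 120 N. Pads are 22 mm wide; open, the fingers measure 114 mm over their backs; the gripper's body (76 mm by 85 mm) begins 54 mm behind the grasp point. The pads swing forward as they close: fully open they stand 13 mm farther back than shut.
Start: joints at [-1.304, 0.469, -0.049, 1.532, 0.024, 1.141, -0.082], TCP at [0.197, 0.646, 0.25] pointing down, gripper open.
Joint ranges: [-2.59, 2.59], [-0.33, 1.99], [-1.39, 1.29], [0.1, 2.45], [-1.04, 4.18], [0.21, 1.99], [-2.66, 2.66]. Speed limits (rad/s): [2.57, 2.57, 3.14, 3.14, 3.14, 3.14, 3.14].

## Interface

Orientations are given as a 3x3 rotation matrix whose columns are the frame's x, y, z axes.
In Python, from station import ctrl gives the robot as it stands. The module is installed in compiled form; this text tells all that it offers.
- The arm moves only by the tool apply_moves, never from a script. Its argument "commands" is text: rows parted by semicolons, each of 4 numbers parted by spaces: the shift along the world's x, y, z in cm, then the turn about the world's z in rad. In form: tx ty tz yaw; .... A call has 1 to 20 rows; each row shifts and turns the commanded pose from where the row before left it; what a row does not reach is not made up. A row lasts 1/8 s, in which the tool goes at most 62.5 mm and 10.7 degrees, less where a joint would pass 70% of its speed; a pose out of reach is approached as far as the arm can. A call is refused whole if a number of a shift passes 6.25 or a number of a turn 0.188, either way. A call with a gripper value outside its range is refused whole. "gripper" is the closure, from 0 (fully open) to 1 (shut), set as the call begins (left out, the last holds). The fingers move at their own pace and stop on an object; "grip_force" is the grip in N (left out, the last holds). Time passes only in rows, so rows that do not move let the fingers close. It gives the time, the measured TCP pose, the force, the opening and the grip force at its end, in the units of the state.
- ctrl.get_state(): the state, without advancing time (a new reading comes with each control period).
- ctrl.capture(name): name is "scene" or "top" or "wrist"; returns the picture (480x640x3 uint8, red, green, blue); there is no depth.
- ctrl.camera_model(name): a dict with "fovy" (degrees; the focal length in pixels is half the picture's height over the tangent of half this angle, whatever the lens; pixels are square), "cx", "cy" (the principal point, pixels), "dist_coeffs" ([k1, k2, p1, p2, k3] as OpenCV has them; the pictures are not rectified), "origin" and "rotation" of the camera in the world. Camera axes: x right, y up, looking along -z (the intrinsics and any distortion apply to the point x, -y, -z); pixel columns grow to the right and rows downward; lengths in m; the calibration is good to about 2 mm. A picture is of the moment at which its call begins: read the wrist's pose just before it. camera_model takes no time and is no camera call; for the wrist camera it gives the pose at the moment of the call.
- ctrl.job_done(): hands the job in; it is judged then, once.
Trained networks look in the newest picture that a camera, given by its name, has taken for a name from the list of things; names that differ only in an ending like _2 or _b are one class to them, and where a whole thing is asked for, a point or a joint stands for the part that bears it (a point fixed in the world has none). Each returns a list of dicts, best first, with "p" (0 to 1); they miss things now and then, are a little off and sometimes report something else, mostly with a low value. They report only what shows in the picture. A call takes as long as a camera call.
- ctrl.recognise(camera, thing): "uv" ([column, row] in pixels, amid what is visible of it).
- ctrl.masks_of(camera, thing): "mask" (480x640 bool, what is visible of it) and "uv" ([column, row] in pixels, amid what is visible of it).
- ctrl.landmark_of(camera, thing): "uv" ([column, row] in pixels: a listed point, or the origin of a listed thing).
The state is a dict: "time": time; "joint_positions": joint angles; "qvel": joint speeds; "joint_torque": joint torques, N m; "tool_pos": TCP position; "tool_rot": TCP orientation; "force": force on the tool from outside, world axes, zero at the start; "ft_torque": the same for the moment, N m; "width": opening from 0.0 (shut) to 1.0 (fully open); "grasp_force": force on a finger pad.
Only numpy, scipy, OpenCV 4.12 (cv2) and the standard library are available. Lean on these libraries where they do the work, as an engineer would, in place of code of your own. Each camera call takes 0.05 s, during which the arm holds its last target. There are 200 camera calls.

## Working session

There is one attempt and no reset: what is moved stays moved. The work goes in short steps, Python scripts to look and compute and a tool call to move; the robot and the scene stay as the last step left them, time stands still between calls to the robot, and variables do not carry over. Pictures are saved under pics/ and viewed, at most 10 in all, crops included, and the job is handed in when it is done.

Besides the shell and the picture viewer there is one more tool, called after ">>>" as a command line: name --argument value ..., lists and objects as JSON in quotes. apply_moves: Moves the arm, as the interface text tells. Its arguments: {"type":"object","properties":{"commands":{"type":"string"},"gripper":{"type":"number"},"grip_force":{"type":"number"}},"required":["commands"]}

```bash
mkdir -p pics
cat > h.py <<'E'
import numpy as np, cv2
from station import ctrl
def K(m):
    f=240/np.tan(np.radians(m["fovy"])/2); return np.array([[f,0,m["cx"]],[0,f,m["cy"]],[0,0,1]])
def ray(cam,uv,m=None):
    m=m or ctrl.camera_model(cam)
    p=cv2.undistortPoints(np.array([[uv]],float),K(m),np.array(m["dist_coeffs"],float))[0,0]
    return np.array(m["origin"]),np.array(m["rotation"])@np.array([p[0],-p[1],-1])
def atz(cam,uv,z,m=None):
    o,d=ray(cam,uv,m); return o+d*(z-o[2])/d[2]
def tri(rs):
    A=np.zeros((3,3));b=np.zeros(3)
    for o,d in rs:
        d=d/np.linalg.norm(d);P=np.eye(3)-np.outer(d,d);A+=P;b+=P@o
    x=np.linalg.solve(A,b); return x,[np.linalg.norm(np.cross(x-o,d/np.linalg.norm(d))) for o,d in rs]
E
cat > l.py <<'E'
from h import *
for c in ["scene","top"]: cv2.imwrite(f"pics/{c}0.png",ctrl.capture(c)[:,:,::-1])
Z=dict(hub=.15,grip=.15,pivot=.15,lever_tip=.109,valve_axis=.109,jar=0,bucket=0,brush=0)
for t,z in Z.items():
    rs=[]
    for c in ["scene","top"]:
        r=ctrl.landmark_of(c,t)
        if r: rs.append(ray(c,r[0]["uv"])); print(t,c,np.round(r[0]["uv"]),round(r[0]["p"],2),np.round(atz(c,r[0]["uv"],z),3))
    if len(rs)==2: x,e=tri(rs); print("   tri",x.round(3),np.round(e,4))
s=ctrl.get_state(); print(s["time"],s["tool_pos"],s["tool_rot"],s["width"],ctrl.finger_overhang)
E
python3 l.py
```

```text
hub scene [369. 274.] 0.61 [0.601 0.125 0.15 ]
hub top [233. 237.] 0.79 [0.59  0.134 0.15 ]
   tri [0.595 0.129 0.149] [0.0075 0.0075]
grip scene [323. 227.] 0.87 [ 0.598 -0.05   0.15 ]
grip top [320. 227.] 0.93 [ 0.612 -0.05   0.15 ]
   tri [ 0.607 -0.046  0.163] [0.005 0.005]
pivot scene [359. 263.] 0.67 [0.598 0.086 0.15 ]
pivot top [252. 233.] 0.65 [0.598 0.095 0.15 ]
   tri [0.6   0.092 0.159] [0.0031 0.0031]
lever_tip scene [487. 298.] 0.65 [0.41  0.34  0.109]
lever_tip top [143. 320.] 0.97 [0.409 0.343 0.109]
   tri [0.41  0.341 0.111] [0.0012 0.0012]
valve_axis scene [460. 316.] 0.81 [0.496 0.331 0.109]
valve_axis top [147. 280.] 0.98 [0.5   0.334 0.109]
   tri [0.5   0.332 0.116] [0.0001 0.0001]
jar scene [341. 380.] 0.93 [0.783 0.241 0.   ]
jar top [202. 162.] 0.59 [0.788 0.239 0.   ]
   tri [0.785 0.24  0.003] [0.0022 0.0022]
bucket scene [243. 176.] 0.6 [ 0.599 -0.45   0.   ]
bucket top [490. 235.] 0.96 [ 0.605 -0.459  0.   ]
   tri [ 0.602 -0.456 -0.002] [0.005 0.005]
brush scene [318. 186.] 0.57 [ 0.441 -0.262  0.   ]
brush top [416. 301.] 0.58 [ 0.449 -0.278  0.   ]
   tri [ 0.443 -0.273 -0.007] [0.0085 0.0085]
0.9 [0.19676002 0.64570484 0.25036145] [[-9.56547148e-01  2.91577697e-01  3.95810064e-06]
 [ 2.91577695e-01  9.56547140e-01  1.32847281e-04]
 [ 3.49491944e-05  1.28228782e-04 -9.99999991e-01]] 0.9987541029999273 0.019
```

View pics/scene0.png

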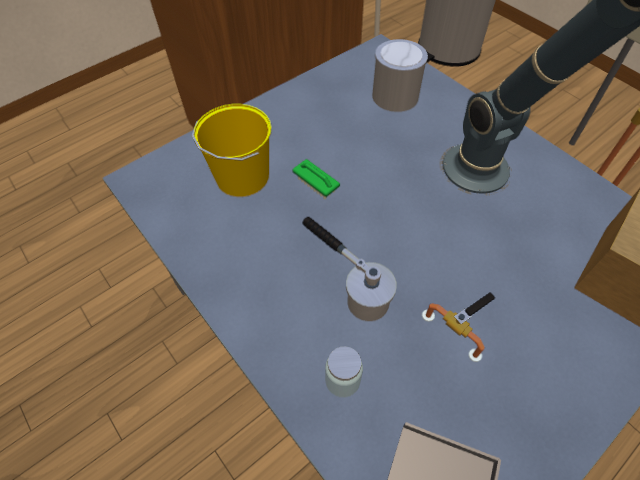

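View pics/top0.png

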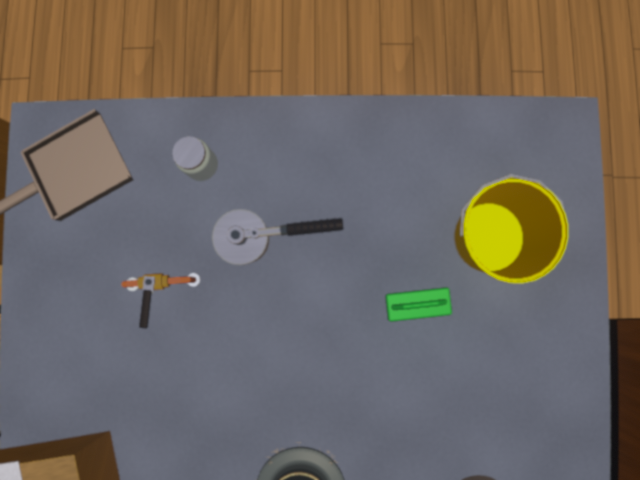

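The top view (x up, y left) shows the wrench head at (235,236) with its handle running right to (342,224), so clockwise means pulling the handle toward the robot. The valve is at (148,282) with its lever pointing down to (144,325). The jar, brush and bucket are clear of both.

Next I'll move above the far side of the grip with the gripper shut.

>>> apply_moves --commands "2.6 -3.85 0 0;2.6 -3.85 0 0;2.6 -3.85 0 0;2.6 -3.85 0 0;2.6 -3.85 0 0;2.6 -3.85 0 0;2.6 -3.85 0 0;2.6 -3.85 0 0;2.6 -3.85 0 0;2.6 -3.85 0 0;2.6 -3.85 0 0;2.6 -3.85 0 0;2.6 -3.85 0 0;2.6 -3.85 0 0;2.6 -3.85 0 0;2.6 -3.85 0 0;2.6 -3.85 0 0;2.6 -3.85 0 0;0 0 0 0;0 0 0 0" --gripper 1 --grip_force 30

```text
time: 3.4
tool_pos: [0.6645, -0.0466, 0.2501]
tool_rot: [[-0.957, 0.291, -0.001], [0.291, 0.957, 0.001], [0.001, 0.001, -1.0]]
force: [0.0, -0.5, 0.3]
width: 0.001
grasp_force: 0.0
```

```bash
cat > w.py <<'E'
from h import *
import sys
m=ctrl.camera_model("wrist"); cv2.imwrite(f"pics/{sys.argv[1]}.png",ctrl.capture("wrist")[:,:,::-1])
s=ctrl.get_state(); print(s["time"],s["tool_pos"].round(4),s["tool_rot"][:2,0].round(3),s["force"].round(2))
for a in sys.argv[2:]:
    t,z=a.split("="); r=ctrl.landmark_of("wrist",t)
    if r: print(t,np.round(r[0]["uv"]),round(r[0]["p"],2),atz("wrist",r[0]["uv"],float(z),m).round(4))
E
python3 w.py w1 hub=.15 grip=.15 pivot=.15
```

```text
3.45 [ 0.6644 -0.0458  0.2502] [-0.957  0.29 ] [0.23 0.66 0.32]
hub [613.  29.] 0.74 [0.5946 0.1293 0.15  ]
grip [283. 163.] 0.8 [ 0.6126 -0.0503  0.15  ]
pivot [539.  54.] 0.86 [0.597  0.0888 0.15  ]
```

View pics/w1.png

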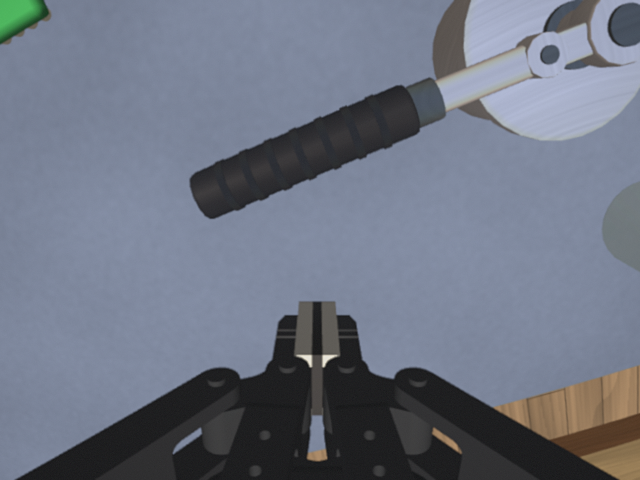

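The wrist view shows the grip around (305,150), with the shut fingers at (318,330) clear of it on the far side. The hub-to-grip distance comes out at 0.1805 m, against 0.180 m given. I'll descend beside the handle and line the tool up with it.

>>> apply_moves --commands "0 0 -2 0.1;0 0 -2 0.1;0 0 -2 0.1;0 0 -2 0.1;0 0 -2 0;0 0 0 0;0 0 0 0"

```text
time: 4.47
tool_pos: [0.6652, -0.0471, 0.151]
tool_rot: [[-0.995, -0.104, 0.001], [-0.104, 0.995, -0.0], [-0.001, -0.0, -1.0]]
force: [-0.4, -0.4, 0.4]
width: -0.005
grasp_force: 0.0
```

```bash
cat > arc.py <<'E'
from h import *
import sys
# args: start angle cw, step rad, n ; hub fixed; tool point at radius .18, offset d on the ccw side
hub=np.array([.5946,.1293]); th0=np.arctan2(-.1796,.018); d=.0245
def P(a):
    t=th0-a; return hub+.18*np.array([np.cos(t),np.sin(t)])+d*np.array([-np.sin(t),np.cos(t)])
if __name__=="__main__":
    st=ctrl.get_state(); tp=st["tool_pos"]; r=tp[:2]-hub
    print("start",P(0),"tool",tp,"yaw",np.arctan2(*st["tool_rot"][[1,0],0]),"want",th0-np.pi/2+2*np.pi,"force",st["force"])
    print("tool cw angle now",-(np.arctan2(r[1],r[0])-np.arctan2(*(P(0)-hub)[::-1])),"radius",np.hypot(*r),np.hypot(.18,d))
    for k in range(24): print(round(k*.03,2),((P(k*.03+.03)-P(k*.03))*100).round(2))
E
python3 arc.py
```

```text
start [ 0.63692804 -0.04735952] tool [ 0.66520228 -0.04712757  0.15099174] yaw -3.0378185152647674 want 3.241481813243864 force [-0.39514164 -0.3670217   0.35577066]
tool cw angle now -0.1454901395171455 radius 0.19002991607304967 0.18165970934689948
0.0 [-0.53 -0.12]
0.03 [-0.54 -0.1 ]
0.06 [-0.54 -0.09]
0.09 [-0.54 -0.07]
0.12 [-0.54 -0.05]
0.15 [-0.54 -0.04]
0.18 [-0.54 -0.02]
0.21 [-0.54 -0.01]
0.24 [-0.54  0.01]
0.27 [-0.54  0.03]
0.3 [-0.54  0.04]
0.33 [-0.54  0.06]
0.36 [-0.54  0.08]
0.39 [-0.54  0.09]
0.42 [-0.53  0.11]
0.45 [-0.53  0.12]
0.48 [-0.53  0.14]
0.51 [-0.52  0.16]
0.54 [-0.52  0.17]
0.57 [-0.51  0.19]
0.6 [-0.51  0.2 ]
0.63 [-0.5   0.22]
0.66 [-0.49  0.23]
0.69 [-0.49  0.25]
```

>>> apply_moves --commands "-0.7 0 0 0;-0.7 0 0 0;-0.7 0 0 0;-0.7 0 0 0;-0.53 -0.12 0 -0.03;-0.54 -0.1 0 -0.03;-0.54 -0.09 0 -0.03;-0.54 -0.07 0 -0.03;-0.54 -0.05 0 -0.03;-0.54 -0.04 0 -0.03;-0.54 -0.02 0 -0.03;0 0 0 0"

```text
time: 5.98
tool_pos: [0.598, -0.0522, 0.1502]
tool_rot: [[-0.994, 0.106, -0.002], [0.106, 0.994, 0.0], [0.002, -0.0, -1.0]]
force: [-0.0, -0.2, 0.3]
width: 0.001
grasp_force: 0.0
```

>>> apply_moves --commands "-0.27 0 0 -0.015;-0.27 0 0 -0.015"

```text
time: 6.22
tool_pos: [0.5936, -0.0522, 0.1502]
tool_rot: [[-0.991, 0.136, 0.0], [0.136, 0.991, -0.0], [-0.0, -0.0, -1.0]]
force: [0.5, -0.3, -0.6]
width: 0.0
grasp_force: 0.9
```

>>> apply_moves --commands "-0.27 0 0 -0.015;-0.27 0.01 0 -0.015"

```text
time: 6.48
tool_pos: [0.5881, -0.0521, 0.1503]
tool_rot: [[-0.986, 0.166, -0.0], [0.166, 0.986, 0.0], [0.0, 0.0, -1.0]]
force: [1.9, -0.7, -1.9]
width: 0.002
grasp_force: 0.9
```

>>> apply_moves --commands "-0.27 0.01 0 -0.015;-0.27 0.02 0 -0.015"

```text
time: 6.72
tool_pos: [0.5826, -0.0518, 0.1503]
tool_rot: [[-0.981, 0.196, -0.0], [0.196, 0.981, 0.0], [0.0, 0.0, -1.0]]
force: [2.7, -0.1, -0.9]
width: -0.002
grasp_force: 0.9
```

```bash
cat > g.py <<'E'
from h import *
import sys
m=ctrl.camera_model("wrist"); im=ctrl.capture("wrist")
if len(sys.argv)>1: cv2.imwrite(f"pics/{sys.argv[1]}.png",im[:,:,::-1])
s=ctrl.get_state(); print(s["time"],s["tool_pos"].round(4),s["force"].round(2))
H=np.array([.5946,.1293])
for t in ["hub","pivot","grip"]:
    r=ctrl.landmark_of("wrist",t)
    if r:
        p=atz("wrist",r[0]["uv"],.15,m); v=p[:2]-H
        print(t,round(r[0]["p"],2),p.round(4),"cw",round(-1.4709-np.arctan2(v[1],v[0]),3),np.hypot(*v).round(3))
E
python3 g.py w2
```

```text
6.775 [ 0.5822 -0.0518  0.1503] [ 0.91  1.56 -0.98]
```

>>> apply_moves --commands "-0.27 0.02 0 -0.015;-0.27 0.02 0 -0.015"

```text
time: 7.18
tool_pos: [0.5775, -0.0514, 0.1504]
tool_rot: [[-0.974, 0.225, 0.0], [0.225, 0.974, 0.0], [-0.0, 0.0, -1.0]]
force: [1.3, -0.5, -0.3]
width: -0.001
grasp_force: 0.8
```

View pics/w2.png

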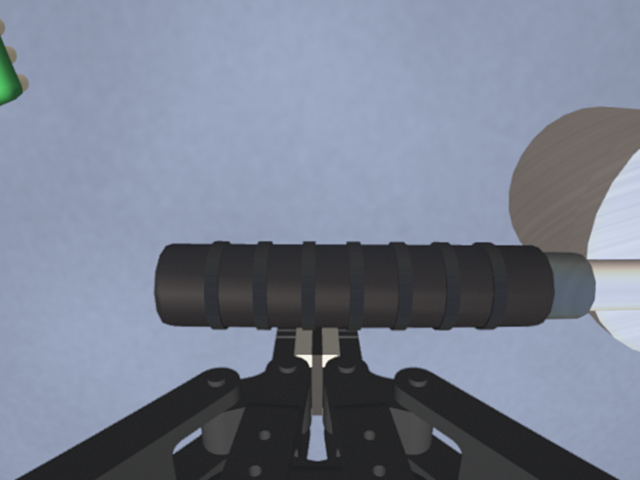

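The handle at (155–550, 285) lies flush and square to the fingers at (317,335), and contact is right at the grip point.

>>> apply_moves --commands "-0.27 0.03 0 -0.015;-0.27 0.03 0 -0.015"

```text
time: 7.42
tool_pos: [0.5719, -0.0507, 0.1504]
tool_rot: [[-0.967, 0.254, 0.0], [0.254, 0.967, 0.0], [-0.0, 0.0, -1.0]]
force: [1.2, -0.8, -0.9]
width: 0.001
grasp_force: 0.8
```

>>> apply_moves --commands "-0.27 0.04 0 -0.015;-0.27 0.04 0 -0.015"

```text
time: 7.68
tool_pos: [0.5698, -0.0507, 0.1513]
tool_rot: [[-0.959, 0.283, 0.008], [0.283, 0.959, -0.001], [-0.009, 0.001, -1.0]]
force: [11.9, -1.9, -4.5]
width: -0.004
grasp_force: 5.5
```

Seated: the force jumped to 12 N and the tool is lagging about 3 mm. From here I'll go in small steps.

>>> apply_moves --commands "-0.15 0.02 0 -0.007;-0.15 0.02 0 -0.007;0 0 0 0"

```text
time: 8.05
tool_pos: [0.5678, -0.0505, 0.1514]
tool_rot: [[-0.955, 0.296, 0.01], [0.296, 0.955, -0.002], [-0.01, 0.001, -1.0]]
force: [10.8, -2.4, -6.0]
width: 0.001
grasp_force: 5.6
```

>>> apply_moves --commands "-0.2 0.03 0 -0.01;-0.2 0.03 0 -0.01;0 0 0 0"

```text
time: 8.43
tool_pos: [0.5632, -0.0497, 0.1513]
tool_rot: [[-0.949, 0.315, 0.009], [0.315, 0.949, -0.002], [-0.009, 0.001, -1.0]]
force: [9.8, -2.5, -4.2]
width: -0.0
grasp_force: 4.9
```

>>> apply_moves --commands "-0.25 0.05 0 -0.007;0 0 0 0"

```text
time: 8.68
tool_pos: [0.5603, -0.0491, 0.1512]
tool_rot: [[-0.947, 0.322, 0.008], [0.322, 0.947, -0.001], [-0.008, 0.001, -1.0]]
force: [9.0, -2.0, -4.3]
width: -0.0
grasp_force: 4.5
```

The joint has given: force eased from about 12 N to 9.2 N, with roughly 9 mm of travel past the seat. I'll back off gently and retreat.

>>> apply_moves --commands "0.2 -0.06 0 0;0.2 -0.06 0 0;0.2 -0.06 0 0;0.2 -0.06 0 0;0.2 -0.06 0 0;0.2 -0.06 0 0;0.2 -0.06 0 0;0.3 -0.1 0 0;0.6 -0.2 0 0;0.8 -0.3 0 0;1.0 -0.3 0 0;1.0 -0.3 0 0;0 0 2 0;0 0 3 0;0 0 5 0;0 0 5 0;0 0 0 0;0 0 0 0"

```text
time: 10.92
tool_pos: [0.608, -0.0647, 0.2998]
tool_rot: [[-0.947, 0.321, -0.001], [0.321, 0.947, 0.0], [0.001, -0.0, -1.0]]
force: [0.2, 0.9, -0.2]
width: 0.002
grasp_force: 0.0
```

```bash
python3 g.py w3
python3 - <<'E'
from h import *
im=ctrl.capture("top")
for t in ["hub","pivot","grip","lever_tip","valve_axis"]:
    r=ctrl.landmark_of("top",t)
    if r: print(t,atz("top",r[0]["uv"],.109 if t[-1]!='b' and ('le' in t or 'va' in t) else .15).round(4))
E
```

```text
10.975 [ 0.6076 -0.0646  0.2989] [ 0.43 -0.88 -0.51]
hub 0.96 [0.5946 0.1285 0.15  ] cw 0.052 0.001
pivot 0.81 [0.5836 0.092  0.15  ] cw 0.387 0.039
grip 0.81 [ 0.5483 -0.047   0.15  ] cw 0.357 0.182
hub [0.5951 0.1307 0.15  ]
pivot [0.5837 0.0929 0.15  ]
grip [0.5871 0.0919 0.15  ]
lever_tip [0.4111 0.3416 0.109 ]
valve_axis [0.499  0.3374 0.109 ]
```

View pics/w3.png

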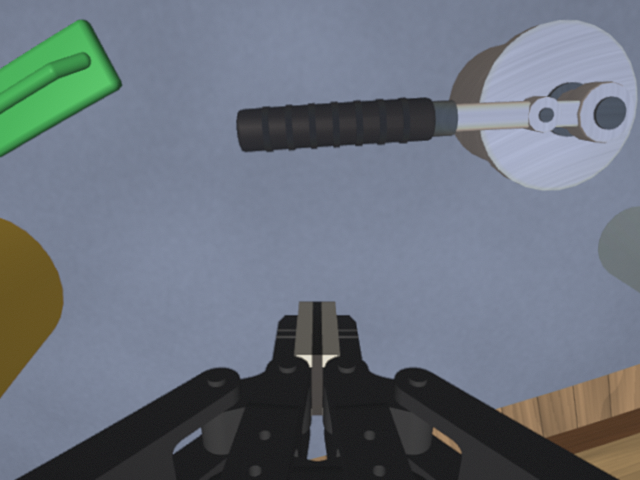

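The wrist view shows the wrench straight again, handle level at (240–440,125) and pivot at (546,115), resting about 0.36 rad clockwise. Now the valve: I'll go above the near side of the lever.

>>> apply_moves --commands "-2.2 3.94 0 0.03;-2.2 3.94 0 0.03;-2.2 3.94 0 0.03;-2.2 3.94 0 0.03;-2.2 3.94 0 0.03;-2.2 3.94 0 0.03;-2.2 3.94 0 0.03;-2.2 3.94 0 0.03;-2.2 3.94 0 0;0 0 -3 0;0 0 -3 0;0 0 -3 0;0 0 0 0;0 0 0 0"

```text
time: 13.18
tool_pos: [0.4108, 0.2903, 0.2115]
tool_rot: [[-0.996, 0.087, 0.001], [0.087, 0.996, 0.001], [-0.001, 0.001, -1.0]]
force: [-1.1, 0.6, 1.4]
width: 0.003
grasp_force: 0.0
```

```bash
python3 w.py w4 lever_tip=.109 valve_axis=.109; python3 -c "
from h import *
print(ctrl.get_state()['joint_positions'].round(2))"
```

```text
13.225 [0.4109 0.2905 0.2118] [-0.996  0.087] [0.23 0.39 0.06]
lever_tip [406. 240.] 0.71 [0.4098 0.3395 0.109 ]
valve_axis [398. 364.] 0.83 [0.4922 0.3336 0.109 ]
[-0.72  0.23  0.03  1.98 -0.01  0.93  0.79]
```

View pics/w4.png

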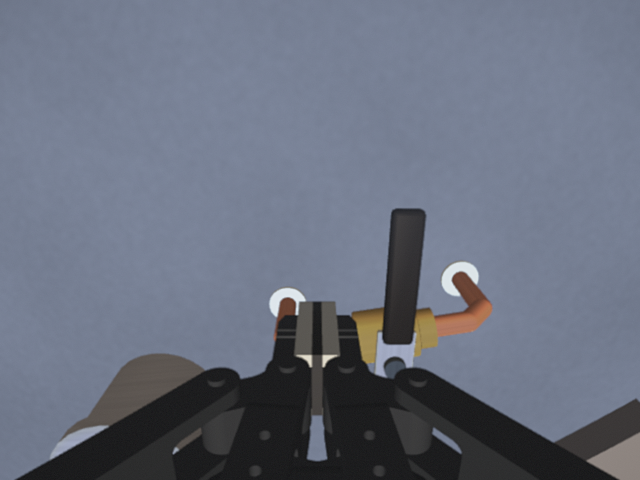

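The lever is at (405,275), the valve axis near (397,364), and the fingers at (317,330) are on its trailing side with room to descend.

Run:
```python
import numpy as np
A=np.array([.498,.334]); d=.018; f0=np.radians(175.5)
def P(a):
    f=f0-a; return A+.085*np.array([np.cos(f),np.sin(f)])-d*np.array([np.sin(f),-np.cos(f)])
print(P(0))
print(";".join("%.2f %.2f 0 -0.0873"%tuple((P((k+1)*.0873)-P(k*.0873))*100) for k in range(19)))
```

```text
[0.41184976 0.32272451]
-0.07 0.76 0 -0.0873;0.00 0.76 0 -0.0873;0.07 0.76 0 -0.0873;0.13 0.75 0 -0.0873;0.20 0.73 0 -0.0873;0.26 0.71 0 -0.0873;0.32 0.69 0 -0.0873;0.38 0.66 0 -0.0873;0.44 0.62 0 -0.0873;0.49 0.58 0 -0.0873;0.54 0.54 0 -0.0873;0.58 0.49 0 -0.0873;0.62 0.43 0 -0.0873;0.66 0.38 0 -0.0873;0.69 0.32 0 -0.0873;0.71 0.26 0 -0.0873;0.73 0.20 0 -0.0873;0.75 0.13 0 -0.0873;0.76 0.07 0 -0.0873
```

>>> apply_moves --commands "0 0 -2.5 0;0 0 -2.5 0;0 0 -2.5 0;0 0 -2.2 0;0 0 0 0;0 0 0 0"

```text
time: 14.08
tool_pos: [0.4109, 0.2905, 0.1145]
tool_rot: [[-0.996, 0.087, 0.002], [0.087, 0.996, 0.002], [-0.002, 0.002, -1.0]]
force: [0.1, 0.2, 0.3]
width: -0.001
grasp_force: 0.0
```

>>> apply_moves --commands "0.02 0.64 0 0;0.02 0.64 0 0;0.02 0.64 0 0;0.02 0.64 0 0;0.02 0.64 0 0;-0.07 0.76 0 -0.0873;0 0.76 0 -0.0873;0.07 0.76 0 -0.0873;0.13 0.75 0 -0.0873;0.2 0.73 0 -0.0873;0.26 0.71 0 -0.0873;0.32 0.69 0 -0.0873;0.38 0.66 0 -0.0873;0.44 0.62 0 -0.0873;0.49 0.58 0 -0.0873;0.54 0.54 0 -0.0873;0.58 0.49 0 -0.0873;0.62 0.43 0 -0.0873;0.66 0.38 0 -0.0873"

```text
time: 16.45
tool_pos: [0.4563, 0.4097, 0.1125]
tool_rot: [[-0.256, 0.967, -0.003], [0.967, 0.256, -0.003], [-0.002, -0.004, -1.0]]
force: [-2.5, -2.4, -0.1]
width: 0.001
grasp_force: 1.3
```

>>> apply_moves --commands "0.69 0.32 0 -0.0873;0.71 0.26 0 -0.0873;0.73 0.2 0 -0.0873;0 0 0 0"

```text
time: 16.95
tool_pos: [0.4671, 0.4165, 0.1116]
tool_rot: [[-0.003, 1.0, -0.025], [1.0, 0.003, -0.01], [-0.01, -0.025, -1.0]]
force: [-24.4, -8.9, 18.1]
width: -0.003
grasp_force: 13.1
```

>>> apply_moves --commands "-0.9 -0.1 0 0;0 0 0 0"

```text
time: 17.2
tool_pos: [0.4659, 0.417, 0.1123]
tool_rot: [[-0.002, 1.0, -0.007], [1.0, 0.002, -0.003], [-0.003, -0.007, -1.0]]
force: [-7.6, -2.4, 1.8]
width: -0.001
grasp_force: 3.9
```

```bash
python3 w.py w5 lever_tip=.109 valve_axis=.109
python3 - <<'E'
from h import *
w=cv2.imread("pics/w5.png")
for c in ["top","scene"]:
    im=ctrl.capture(c)
    for t in ["lever_tip","valve_axis"]:
        r=ctrl.landmark_of(c,t)
        if r: print(c,t,r[0]["p"],atz(c,r[0]["uv"],.109).round(4))
    if c=="scene": s=cv2.resize(im[240:390,400:560,::-1],(512,480))
cv2.imwrite("pics/c5.png",np.hstack([cv2.resize(w,(400,300)),cv2.resize(s,(320,300))]))
E
```

```text
17.25 [0.4659 0.417  0.1122] [-0.001  1.   ] [-6.38 -1.55  2.14]
lever_tip [384. 346.] 0.59 [0.4878 0.4162 0.109 ]
top lever_tip 0.56 [0.4925 0.4236 0.109 ]
top valve_axis 0.84 [0.4939 0.338  0.109 ]
scene valve_axis 0.77 [0.5018 0.3322 0.109 ]
```

View pics/c5.png

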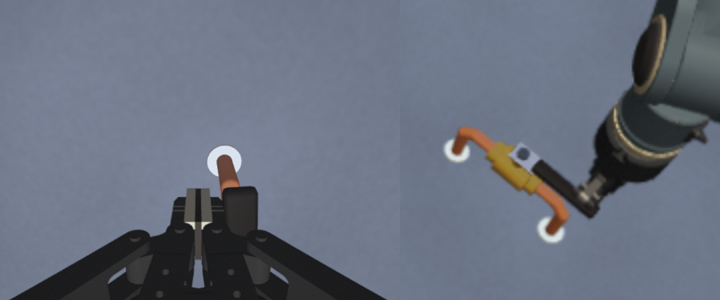

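Wrist view: the lever end, at (242,210) in the crop, is alongside the finger and over the pipe leg. The scene crop shows the lever roughly parallel to the pipe. I'll measure the pipe direction from the white flanges.

Run:
```python
from h import *
from h import ctrl
for c,boxes in dict(top0=[(120,275,145,295),(184,270,204,290)],scene0=[(418,305,440,325),(465,342,487,365)]).items():
    im=cv2.imread(f"pics/{c}.png").astype(int); ps=[]
    for x0,y0,x1,y1 in boxes:
        s=im[y0:y1,x0:x1]; k=(s.min(2)>185); y,x=np.nonzero(k)
        pts=np.c_[x,y].astype(np.float32); (cx,cy),r=cv2.minEnclosingCircle(pts)
        ps.append(atz(c[:-1],(cx+x0,cy+y0),0)); print(c,k.sum(),(cx+x0,cy+y0),ps[-1].round(4))
    v=ps[0]-ps[1]; v=-v if v[1]<0 else v
    print("pipe angle",np.degrees(np.arctan2(v[1],v[0])),np.hypot(v[0],v[1]),"mid",(ps[0]+ps[1])[:2]/2)
```

```text
top0 10 (132.5, 288.5) [0.4783 0.406  0.    ]
top0 31 (193.0, 279.45454502105713) [0.5007 0.2571 0.    ]
pipe angle 98.56165140995833 0.15062766503041353 mid [0.48949407 0.33154852]
scene0 53 (428.0, 315.0) [0.4989 0.2581 0.    ]
scene0 59 (475.0, 354.5) [0.4874 0.4073 0.    ]
pipe angle 94.40416363601773 0.14970362172445373 mid [0.4931249 0.3327184]
```

>>> apply_moves --commands "-0.6 0 0 0;-1 0 0 0;-1.2 0 0 0;0 0 2 0;0 0 3 0;0 0 4 0;0 0 4 0;-2 0 0 0;-3 3 0 0;-3 4 0 0;-2 5 0 0;0 5 0 0;0 0 0 0;0 0 0 0"

```text
time: 19.4
tool_pos: [0.341, 0.5863, 0.2421]
tool_rot: [[0.0, 1.0, -0.001], [1.0, -0.0, -0.002], [-0.002, -0.001, -1.0]]
force: [0.4, -0.0, -0.0]
width: -0.003
grasp_force: 0.0
```

Run:
```python
from h import *
out=[]
for c in ["top","scene"]:
    im=ctrl.capture(c); b=(80,220,210,330) if c=="top" else (400,260,510,370)
    out.append(cv2.resize(im[b[1]:b[3],b[0]:b[2],::-1],(400,400 if c=="scene" else 340)))
    for t in ["lever_tip","valve_axis","hub","pivot","grip"]:
        r=ctrl.landmark_of(c,t)
        if r: print(c,t,round(r[0]["p"],2),atz(c,r[0]["uv"],.109 if t in("lever_tip","valve_axis") else .15).round(4))
out[0]=cv2.copyMakeBorder(out[0],0,60,0,0,cv2.BORDER_CONSTANT)
cv2.imwrite("pics/c6.png",np.hstack(out)); s=ctrl.get_state(); print(s["time"],s["tool_pos"],s["force"])
```

```text
top lever_tip 0.64 [0.4983 0.4201 0.109 ]
top valve_axis 0.59 [0.4992 0.3365 0.109 ]
top hub 0.76 [0.5921 0.1282 0.15  ]
top pivot 0.92 [0.5905 0.0962 0.15  ]
top grip 0.92 [ 0.5476 -0.0446  0.15  ]
scene lever_tip 0.67 [0.4912 0.4208 0.109 ]
scene valve_axis 0.7 [0.4987 0.3265 0.109 ]
scene hub 0.86 [0.6022 0.1286 0.15  ]
scene pivot 0.68 [0.5986 0.1274 0.15  ]
scene grip 0.78 [ 0.534  -0.0462  0.15  ]
20.0 [0.34167089 0.58725988 0.24342892] [-0.13197788 -0.4400988  -0.17344941]
```

View pics/c6.png

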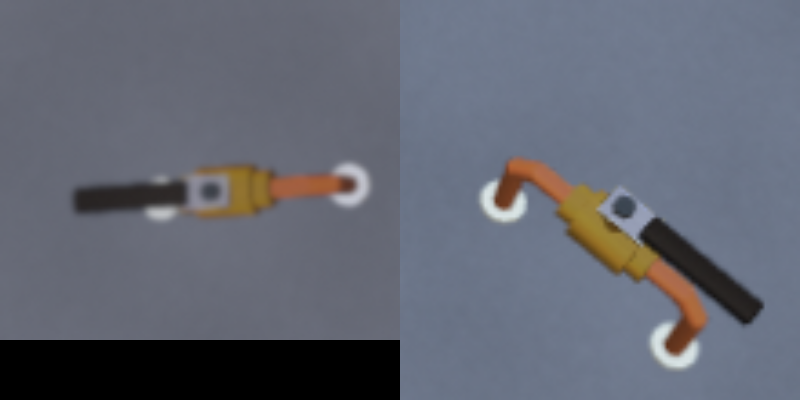

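The top crop shows the lever (75–210, 200–190) in line with the pipe running to (348,185), and the scene crop agrees. The robot is clear of everything, so I'll hand in.

```bash
python3 -c "
from station import ctrl
print(ctrl.job_done())"
```

```text
the job is handed in; nothing more can be done
None
```

I turned the wrench clockwise until its joint gave, about 9 mm past the seat, and released it there straight. I then swung the valve lever to its open stop, in line with the pipe, and handed the job in at about 20 s; no verdict came back.

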